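Check the hand brake lever of a loaded office trolley

TASK

Before this loaded trolley is wheeled off, check its hand brake: with the outside of the fingers, press the brake lever in towards the handlebar until it firmly stops short of the bar, and keep it pressed there for about a second. Then ease the lever back out without letting it snap, and move clear. Push only on the lever's outer face: do not grip the lever or touch the handlebar, and leave the bottle, tape roll and calculator alone.

Things in the scene. Friction and masses are not known exactly. Their poses are not given: they have to be found in the camera images.
- bracket: black clamp of the lever on the handlebar, 24 mm wide. Origin on the bar's axis, 150 mm above the desk top; y along the bar (blade on the +y side), z up, x level from bar to lever, roughly away from the robot. Pivot pin at x 40, y 8 mm; nothing of it is over 21 mm above the axis. The lever is pressed along this frame's -x: from its far side towards the bar and the robot.
- lever (a joint): bare aluminium brake lever on a vertical pivot, 0 rad at rest (sprung fully out), growing as it is pressed in. At blade_face the spring takes about 1.5 N to start and 3 N at 0.25 rad, where the brake bites and resistance climbs steeply, some 4 N per mm: firmly at its stop beyond 0.25 rad under 8 to 20 N. Over 60 N would bend it. Let go there, it snaps back at once.
- blade_face (a point): point on the blade's outer face (away from the bar), mid-height, 85 mm along from the pivot: a good place to push. At rest 75 mm from the bar's axis; it moves about 22 mm in to the bite. On its outer side the air is free for 100 mm, from 100 mm below it upwards (the carton tops are 180 mm below).
- blade_tip (a point): centre of the ball (19 mm across) at the lever's free end, 126 mm along from the pivot; 74 mm from the bar's axis at rest, about 42 mm at the bite, so still some 16 mm clear of the rubber grip. Blade from pivot to ball: 15 mm high, 6 mm thick, with a 7 mm high, 5 mm deep rib on its inner side, facing the bar.
- trolley: parked, fixed platform trolley, 490 mm wide. Origin at desk-top height straight below the middle of the handlebar; x towards the deck, y along the bar, z up. Bar: grey steel tube 28 mm across at 150 mm above the desk top, 450 mm wide, rubber grips 33 mm across. On the deck from x 125 mm on, cartons whose top lies 30 mm below desk-top height.
- bottle: clear drinking bottle standing on the cartons, 64 mm across, 200 mm tall; origin under its centre. Leave alone.
- tape_roll: roll of packing tape lying on the cartons, 104 mm across, 48 mm high; origin under its centre. Leave alone.
- calculator: desk calculator lying on the desk near the trolley, 165 x 105 x 26 mm; origin under its centre. Leave alone.

How it is judged:
On the way:
1. the lever is held in at its firm stop by the fingers (value of joint lever above 0.25 rad and contact force between the fingers and lever above 6 N), for 0.7 s.
At the end, for the whole second after the job is handed in: After having been held at its stop (beyond 0.25 rad with more than 6 N for 0.7 s) the lever is back out (under 0.03 rad) and still; bottle, tape roll and calculator within 30 mm of where they stood, the bottle upright (value of joint lever below 0.03 rad and velocity of joint lever between -0.05 and 0.05 rad/s and distance of each of bottle, tape_roll, calculator from where it was at the start of the episode below 0.03 m and angle between bottle's own z axis and vertical below 0.2 rad); the robot touches nothing.
It fails at once if the fingers get behind the lever (gripped or hooked from the bar side) (contact force between the fingers and lever_c6 above 2 N or contact force between the fingers and lever_c7 above 2 N or contact force between the fingers and lever_c8 above 2 N).
It fails at once if the handlebar or another part of the trolley is gripped or pushed (contact force between any of the fingers, the arm and trolley above 3 N).
It fails at once if the lever is let snap back out (velocity of joint lever below -4 rad/s).
It fails at once if the lever is forced (over 60 N) (contact force between anything else and lever above 60 N).
It fails at once if a bystander is pushed or lifted (distance of any of bottle, tape_roll, calculator from where it was at the start of the episode above 0.03 m).
It also fails if it takes over 42 s, if anything falls off the work surface, if the arm or the gripper's body presses on something with over 40 N, if the wrist force passes 120 N, or if a joint passes its speed limit or range.

ROBOT

A 7-joint arm with a two-finger parallel gripper is mounted at the origin on the work surface. World frame = base frame: x ahead of the robot, y to its left, z up, the work surface at z = 0. Lengths are in m, angles in rad, forces in N, time in s.
With the tool pointing down it reaches from about 0.425 to 0.925 m from the base axis. Payload 6.8 kg.
Tool frame: the origin (TCP) lies midway between the tips of the shut fingers; the grasp point (between the pads) lies r.tcp_to_grasp behind it (r.tcp_to_grasp is the distance from the TCP to the grasp point, in m); x points along the fingers, y is the direction in which the jaws open and shut, and the axes are right-handed (so a half turn about x gives the same grasp; the last joint's range is limited). The gripper opens to 85 mm and grips with 20 to 120 N. Pads are 22 mm wide; open, the fingers measure 114 mm over their backs; the gripper's body (76 mm by 85 mm) begins 54 mm behind the grasp point. The pads swing forward as they close: fully open they stand 13 mm farther back than shut.
Start: joints at [1.176, 0.477, 0.022, 1.555, -0.011, 1.109, -0.083], TCP at [0.191, -0.647, 0.231] pointing down, gripper open.
Joint ranges: [-2.96, 2.96], [-0.34, 2.1], [-1.41, 1.46], [0.24, 2.44], [-1.37, 4.51], [0.17, 1.92], [-2.96, 2.96]. Speed limits (rad/s): [2.39, 2.39, 3.14, 3.14, 3.14, 3.14, 3.14].

INTERFACE

Orientations are given as a rotation vector (axis times angle).
In Python, from bench import r, grab_frame, search_frame, cut_out, pinpoint gives the robot as it stands. The module is installed in compiled form; this text tells all that it offers.
- The arm moves only by the tool apply_moves, never from a script. Its argument "commands" is a list of rows, each a list of 7 numbers: the finger opening in mm, from 0 to 85.4, then the shift along the tool's x, y, z in mm, then the turn, a rotation vector about the tool's x, y, z in rad. A call has 1 to 20 rows; each row is the pose to reach, as a shift and turn from the pose commanded when the call began, along the tool's axes at that moment; what a row does not reach only later rows make up. A row lasts 1/10 s, in which the tool goes at most 50 mm and 8.59 degrees, less where a joint would pass 70% of its speed; a pose out of reach is approached as far as the arm can. A call with a gripper value outside its range is refused whole. The fingers move at their own pace and stop on an object; "force" is the grip in N (left out, the last holds). Time passes only in rows, so rows that repeat a pose let the fingers close. It gives the time, the measured TCP pose, the force and the opening at its end, in the units of the state.
- r.get_obs(): the state, without advancing time (a new reading comes with each control period).
- grab_frame(name): name is "scene" or "top"; returns a dict with "pixels" (480x640x3 uint8, red, green, blue), "mtx" (3x3 intrinsics, pixels), "position" and "rotation" of the camera in the world. Camera axes: x right, y down, z forward; pixel columns grow to the right and rows downward; lengths in m; the calibration is good to about 2 mm. A picture is of the moment at which its call begins. There is no depth.
- r.hand_in(): hands the job in, once; it reports no verdict.
Trained networks look in the newest picture that a camera, given by its name, has taken for a name from the list of things; names that differ only in an ending like _2 or _b are one class to them, and where a whole thing is asked for, a point or a joint stands for the part that bears it (a point fixed in the world has none). Each returns a list of dicts, best first, with "confidence" (0 to 1); they miss things now and then, are a little off and sometimes report something else, mostly with a low value. They report only what shows in the picture. A call takes as long as a camera call.
- search_frame(label, camera): "point" ([column, row] as shares, 0 to 1, of the picture: columns of its width, rows of its height, amid what is visible of it).
- cut_out(label, camera): "pixels" (480x640 bool, what is visible of it) and "point" ([column, row] as shares, 0 to 1, of the picture: columns of its width, rows of its height, amid what is visible of it).
- pinpoint(label, camera): "point" ([column, row] as shares, 0 to 1, of the picture: columns of its width, rows of its height: a listed point, or the origin of a listed thing).
The state is a dict: "clock": time; "joints": joint angles; "qvel": joint speeds; "tau": joint torques, N m; "tcp_pos": TCP position; "orientation": TCP orientation; "contact_force": force on the tool from outside, world axes, zero at the start; "moment": the same for the moment, N m; "grip_width": finger opening in m.
Only numpy, scipy, OpenCV 4.12 (cv2) and the standard library are available. Lean on these libraries where they do the work, as an engineer would, in place of code of your own. Each camera call takes 0.05 s, during which the arm holds its last target.

## Working session

There is one attempt and no reset: what is moved stays moved. The work goes in short steps, Python scripts to look and compute and a tool call to move; the robot and the scene stay as the last step left them, time stands still between calls to the robot, and variables do not carry over. Pictures are saved under pics/ and viewed, and the job is handed in when it is done.

Besides the shell and the picture viewer there is one more tool, called as a command line: name --pt "numbers of a row" for each row, then --argument value for the rest. apply_moves: Moves the arm, as the interface text tells. Its arguments: {"type":"object","properties":{"commands":{"type":"array"},"force":{"type":"number"}},"required":["commands"]}

```bash
mkdir -p pics; cat > h.py <<'E'
import numpy as np, cv2
from scipy.spatial.transform import Rotation as R
from bench import r, grab_frame, search_frame, cut_out, pinpoint
def ray(f,p):
    u=np.array([p[0]*640,p[1]*480,1.0]); d=np.linalg.inv(f["mtx"])@u
    d=np.array(f["rotation"])@d; return np.array(f["position"]),d/np.linalg.norm(d)
def atz(f,p,z):
    o,d=ray(f,p); return o+d*(z-o[2])/d[2]
def tri(rays):
    A=0;b=0
    for o,d in rays:
        P=np.eye(3)-np.outer(d,d);A=A+P;b=b+P@o
    x=np.linalg.solve(A,b)
    return x,[np.linalg.norm((np.eye(3)-np.outer(d,d))@(x-o)) for o,d in rays]
E
python3 - <<'E'
from h import *
F={}
for c in("scene","top"):
    f=grab_frame(c);F[c]=f
    cv2.imwrite(f"pics/{c}0.png",f["pixels"][:,:,::-1]); print(c,f["position"],f["mtx"][0][0])
for n in["bracket","blade_face","blade_tip","trolley","bottle","tape_roll","calculator"]:
    rs=[]
    for c in F:
        q=pinpoint(n,c)[:2]
        print(n,c,[(np.round(np.array(k["point"])*[640,480],1),round(k["confidence"],2)) for k in q])
        if q: rs.append(ray(F[c],q[0]["point"]))
    if len(rs)==2: print("   ",tri(rs))
print(r.get_obs(), r.tcp_to_grasp)
E
```

```text
scene [1.26560456 0.0412653  0.71020582] 482.00391284714044
top [ 0.4470658  -0.04760393  0.81775339] 450.11099330831894
bracket scene [(array([272.1, 205.5]), 0.9)]
bracket top [(array([395. , 262.2]), 0.95)]
    (array([ 0.85633518, -0.00316931,  0.7639796 ]), [np.float64(0.5764647934668472), np.float64(0.5764647934668469)])
blade_face scene [(array([311., 231.]), 0.74)]
blade_face top [(array([335.5, 213.8]), 0.57)]
    (array([ 0.85633518, -0.00316931,  0.7639796 ]), [np.float64(0.5764647934668472), np.float64(0.5764647934668469)])
blade_tip scene [(array([332.6, 237.8]), 0.58)]
blade_tip top [(array([308.3, 213. ]), 0.83)]
    (array([ 0.85633518, -0.00316931,  0.7639796 ]), [np.float64(0.5764647934668472), np.float64(0.5764647934668469)])
trolley scene []
trolley top [(array([386.4, 268.7]), 0.6)]
bottle scene [(array([172.4, 331.2]), 0.77)]
bottle top [(array([460. , 165.7]), 0.89)]
    (array([ 0.85633518, -0.00316931,  0.7639796 ]), [np.float64(0.5764647934668472), np.float64(0.5764647934668469)])
tape_roll scene [(array([255.8, 335.6]), 0.8)]
tape_roll top [(array([378. , 1
[... 354 characters left out ...]
t64(0.5764647934668469)])
{'clock': 0.8, 'joints': array([ 1.17588894,  0.47693395,  0.02238076,  1.55541743, -0.01151022,
        1.10929101, -0.08307506]), 'qvel': array([-0.00035799, -0.00080478, -0.00177444,  0.0004394 ,  0.00040488,
        0.00160851,  0.00126327]), 'tau': array([ 6.51296687e-04, -5.96278095e+01,  1.60646986e+00, -2.81539321e+01,
        1.23833242e-02,  1.47764746e-03,  9.19442527e-06]), 'tcp_pos': array([ 0.19097594, -0.64743388,  0.23134448]), 'orientation': array([ 2.06754879,  0.29848069, -2.06744464]), 'contact_force': array([-0.0727098 , -0.35759445, -0.25596123]), 'moment': array([ 0.01582035, -0.03762471, -0.00581902]), 'grip_width': 0.0855794049074997} 0.0187
```

```bash
sed -i 's/d=np.array(f\["rotation"\])@d;/d=R.from_rotvec(f["rotation"]).as_matrix()@d;/' h.py
python3 - <<'E'
from h import *
F={c:grab_frame(c) for c in("scene","top")}
for n in["bracket","blade_face","blade_tip","bottle","tape_roll","calculator"]:
    rs=[]
    for c in F:
        q=pinpoint(n,c)[:1]
        if q: rs.append(ray(F[c],q[0]["point"]))
        if q: print(n,c,np.round(np.array(q[0]["point"])*[640,480],1),q[0]["confidence"],np.round(atz(F[c],q[0]["point"],.15 if n[0:2] in("br","bl") and n!="x" else 0),4))
    if len(rs)==2: x,e=tri(rs);print("   ",np.round(x,4),np.round(e,4))
print(np.round(R.from_rotvec(r.get_obs()["orientation"]).as_matrix(),3))
E
```

```text
bracket scene [272.1 204. ] 0.78 [ 0.5064 -0.1659  0.15  ]
bracket top [395.  263.9] 0.91 [ 0.5002 -0.1608  0.15  ]
    [ 0.501  -0.1645  0.1458] [0.0029 0.0029]
blade_face scene [308.2 230.7] 0.91 [ 0.5771 -0.0802  0.15  ]
blade_face top [338.  212.3] 0.84 [ 0.5779 -0.0762  0.15  ]
    [ 0.578  -0.0781  0.1508] [0.0019 0.0019]
blade_tip scene [332.2 237.4] 0.72 [ 0.5885 -0.0336  0.15  ]
blade_tip top [308.7 212.2] 0.75 [ 0.5779 -0.0321  0.15  ]
    [ 0.5795 -0.0332  0.1427] [0.0013 0.0013]
bottle scene [170.9 331.3] 0.65 [ 0.7332 -0.311   0.    ]
bottle top [460.6 163.8] 0.64 [ 0.6998 -0.3116  0.    ]
    [ 0.7101 -0.324  -0.0312] [0.0022 0.0022]
tape_roll scene [257.8 337. ] 0.73 [ 0.7181 -0.1489  0.    ]
tape_roll top [377.7 175.2] 0.85 [ 0.6776 -0.1568  0.    ]
    [ 0.6883 -0.1606 -0.0387] [0.0013 0.0013]
calculator scene [266.9 206. ] 0.74 [ 0.314  -0.2323  0.    ]
calculator top [426.9 384.9] 0.79 [ 0.298 -0.239  0.   ]
    [ 0.2954 -0.2399 -0.0136] [0.0023 0.0023]
[[ 0.     0.283 -0.959]
 [-0.    -0.959 -0.283]
 [-1.     0.    -0.   ]]
```

View pics/scene0.png

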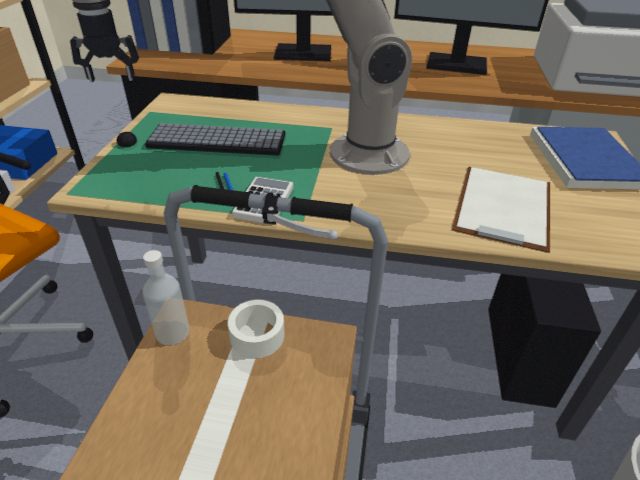

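View pics/top0.png

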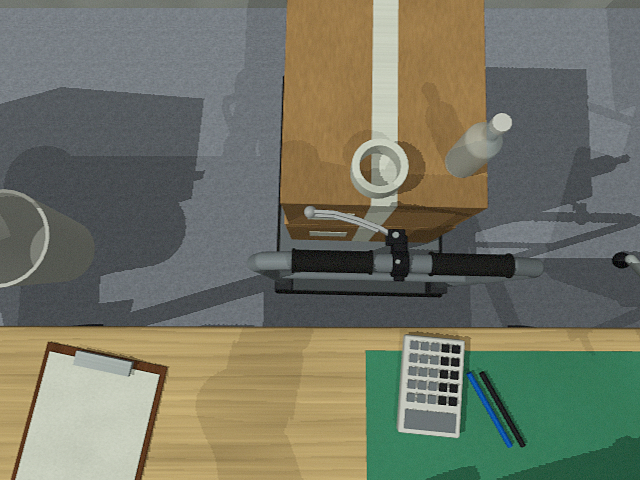

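apply_moves --pt "0 -50 0 0 0 0 0" --pt "0 -50 -24 -32 0.016 0 0" --pt "0 -50 -48 -64 0.032 0 0" --pt "0 -50 -72 -98 0.05 0 0" --pt "0 -50 -96 -131 0.065 0 0" --pt "0 -50 -120 -164 0.08 0 0" --pt "0 -50 -144 -197 0.098 0 0" --pt "0 -50 -168 -230 0.114 0 0" --pt "0 -50 -192 -262 0.13 0 0" --pt "0 -50 -216 -295 0.147 0 0" --pt "0 -50 -240 -328 0.163 0 0" --pt "0 -50 -264 -360 0.18 0 0" --pt "0 -50 -288 -393 0.196 0 0" --pt "0 -50 -312 -426 0.212 0 0" --pt "0 -50 -336 -459 0.23 0 0" --pt "0 -50 -360 -491 0.245 0 0" --pt "0 -50 -384 -524 0.261 0 0" --pt "0 -50 -408 -557 0.277 0 0" --pt "0 -50 -423 -577 0.287 0 0" --pt "0 -50 -423 -577 0.287 0 0" --force 60

```text
clock: 3.5
tcp_pos: [0.6265, -0.0733, 0.2811]
orientation: [2.221, 0.01, -2.219]
contact_force: [-0.1, 1.0, -0.8]
grip_width: 0.0
```

```bash
python3 - <<'E'
from h import *
for c in("scene","top"):
    f=grab_frame(c); im=f["pixels"][:,:,::-1]
    cv2.imwrite(f"pics/{c}1.png",cv2.resize(im[80:380,180:580],(800,600)))
o=r.get_obs();print(o["tcp_pos"],o["contact_force"],o["joints"]);print(np.round(R.from_rotvec(o["orientation"]).as_matrix(),3))
E
```

```text
[ 0.62471978 -0.07828637  0.28106734] [-0.27045033 -0.04979669  0.60533025] [ 0.2220683   0.37727393 -0.26234863  1.59728423  0.10373602  1.1812
 -1.63205427]
[[-0.     0.001 -1.   ]
 [-0.    -1.    -0.001]
 [-1.     0.     0.   ]]
```

View pics/scene1.png

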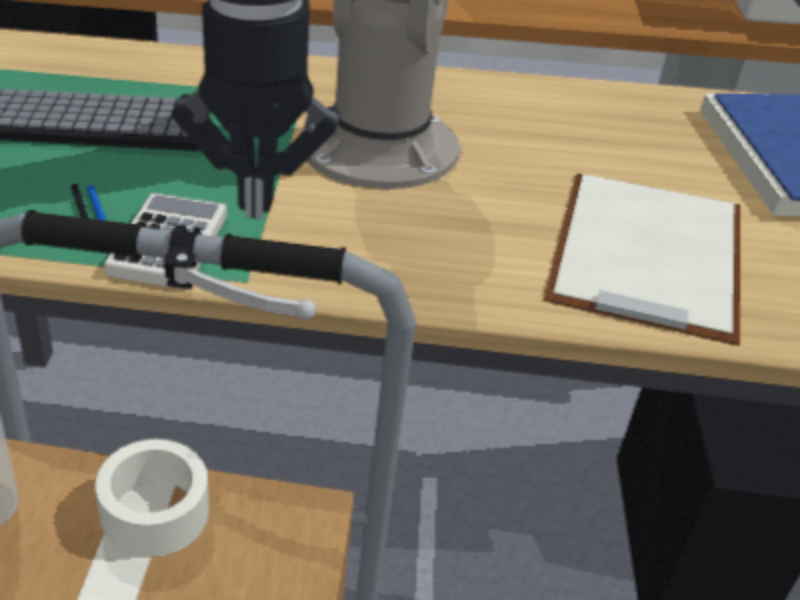

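View pics/top1.png

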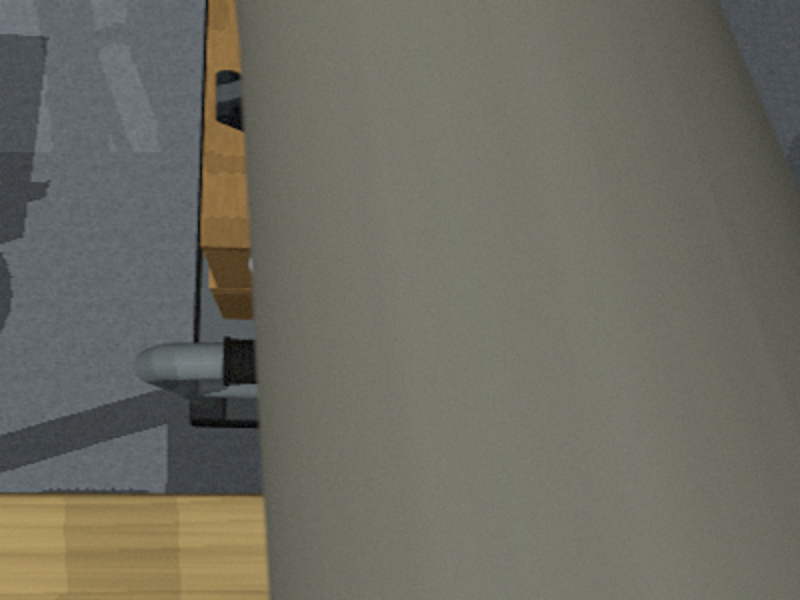

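apply_moves --pt "0 25 0 0 0 0 0" --pt "0 50 0 0 0 0 0" --pt "0 75 0 0 0 0 0" --pt "0 100 0 0 0 0 0" --pt "0 120 0 0 0 0 0" --pt "0 135 0 0 0 0 0" --pt "0 145 0 0 0 0 0" --pt "0 145 0 0 0 0 0" --pt "0 145 0 0 0 0 0" --pt "0 145 0 0 0 0 0"

```text
clock: 4.6
tcp_pos: [0.6255, -0.0786, 0.1375]
orientation: [-2.224, 0.001, 2.219]
contact_force: [-0.3, -0.6, 1.1]
grip_width: -0.0001
```

```bash
python3 - <<'E'
from h import *
f=grab_frame("scene"); im=f["pixels"][:,:,::-1]
cv2.imwrite("pics/scene2.png",cv2.resize(im[140:290,220:420],(800,600),interpolation=cv2.INTER_CUBIC))
o=r.get_obs();print(o["clock"],o["tcp_pos"],o["contact_force"])
E
```

```text
4.65 [ 0.62547705 -0.07855862  0.13744182] [-0.51411304  0.92482182  0.1052231 ]
```

View pics/scene2.png

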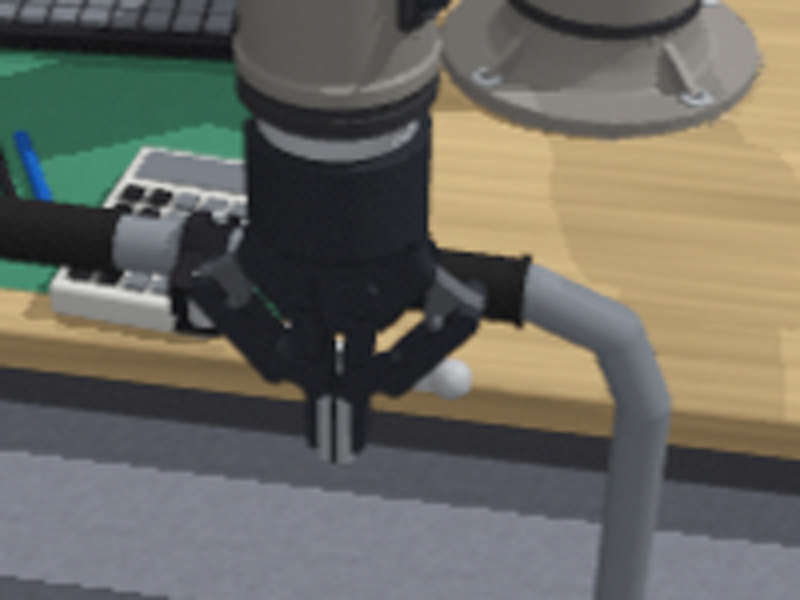

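apply_moves --pt "0 3 0 5 0 0 0" --pt "0 3 0 12 0 0 0" --pt "0 3 0 20 0 0 0" --pt "0 3 0 26 0 0 0" --pt "0 3 0 30 0 0 0" --pt "0 3 0 30 0 0 0" --pt "0 3 0 30 0 0 0" --pt "0 3 0 30 0 0 0"

```text
clock: 5.45
tcp_pos: [0.5951, -0.0785, 0.1334]
orientation: [-2.222, 0.0, 2.221]
contact_force: [0.5, 1.3, 0.4]
grip_width: 0.0001
```

```bash
python3 - <<'E'
from h import *
f=grab_frame("scene"); im=f["pixels"][:,:,::-1]
cv2.imwrite("pics/scene3.png",cv2.resize(im[140:290,220:420],(800,600),interpolation=cv2.INTER_CUBIC))
o=r.get_obs();print(o["clock"],o["tcp_pos"],o["contact_force"])
E
```

```text
5.5 [ 0.5950225  -0.07847944  0.13331191] [0.42337056 0.64564706 0.02677983]
```

View pics/scene3.png

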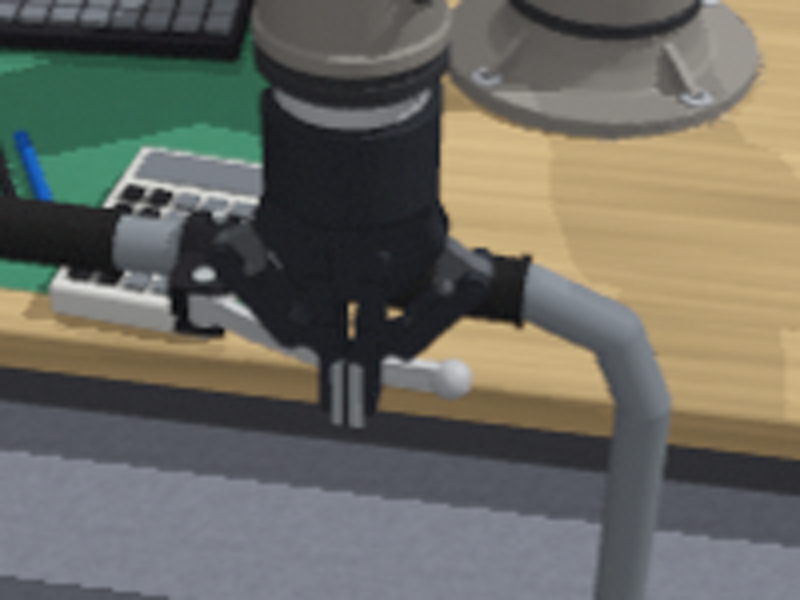

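apply_moves --pt "0 0 0 2 0 0 0" --pt "0 0 0 4 0 0 0" --pt "0 0 0 6 0 0 0" --pt "0 0 0 8 0 0 0" --pt "0 0 0 10 0 0 0" --pt "0 0 0 12 0 0 0" --pt "0 0 0 12 0 0 0" --pt "0 0 0 12 0 0 0"

```text
clock: 6.3
tcp_pos: [0.5829, -0.0785, 0.1335]
orientation: [-2.222, 0.0, 2.221]
contact_force: [2.9, 1.8, 1.4]
grip_width: 0.0004
```

```bash
python3 - <<'E'
from h import *
f=grab_frame("scene"); im=f["pixels"][:,:,::-1]
cv2.imwrite("pics/scene4.png",cv2.resize(im[140:290,220:420],(800,600),interpolation=cv2.INTER_CUBIC))
o=r.get_obs();print(o["clock"],o["tcp_pos"],o["contact_force"])
E
```

```text
6.35 [ 0.58293198 -0.0785226   0.13347255] [2.21056735 0.35746996 1.177319  ]
```

View pics/scene4.png

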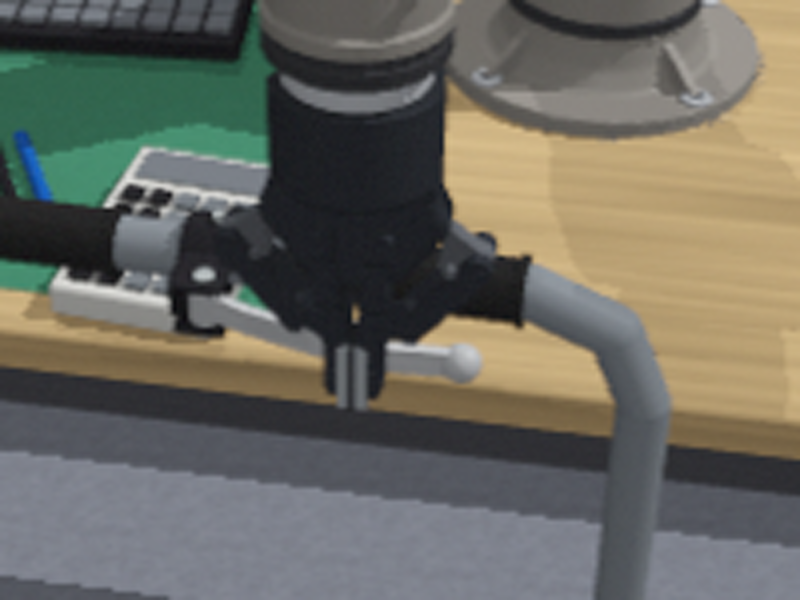

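apply_moves --pt "0 0 0 2 0 0 0" --pt "0 0 0 4 0 0 0" --pt "0 0 0 6 0 0 0" --pt "0 0 0 8 0 0 0" --pt "0 0 0 10 0 0 0" --pt "0 0 0 12 0 0 0" --pt "0 0 0 14 0 0 0" --pt "0 0 0 14 0 0 0" --pt "0 0 0 14 0 0 0"

```text
clock: 7.25
tcp_pos: [0.5694, -0.0782, 0.1334]
orientation: [-2.223, -0.0, 2.219]
contact_force: [4.4, 2.3, -1.0]
grip_width: -0.0002
```

apply_moves --pt "0 0 0 1 0 0 0" --pt "0 0 0 2 0 0 0" --pt "0 0 0 3 0 0 0" --pt "0 0 0 3 0 0 0" --pt "0 0 0 3 0 0 0"

```text
clock: 7.75
tcp_pos: [0.5689, -0.0782, 0.1337]
orientation: [-2.229, -0.001, 2.214]
contact_force: [13.9, 2.7, -7.7]
grip_width: 0.0001
```

```bash
python3 - <<'E'
from h import *
f=grab_frame("scene"); im=f["pixels"][:,:,::-1]
cv2.imwrite("pics/scene5.png",cv2.resize(im[140:290,220:420],(800,600),interpolation=cv2.INTER_CUBIC))
o=r.get_obs();print(o["clock"],o["tcp_pos"],o["contact_force"])
E
```

```text
7.8 [ 0.56892361 -0.0781543   0.13363438] [12.36283577  1.3505748  -7.92807317]
```

View pics/scene5.png

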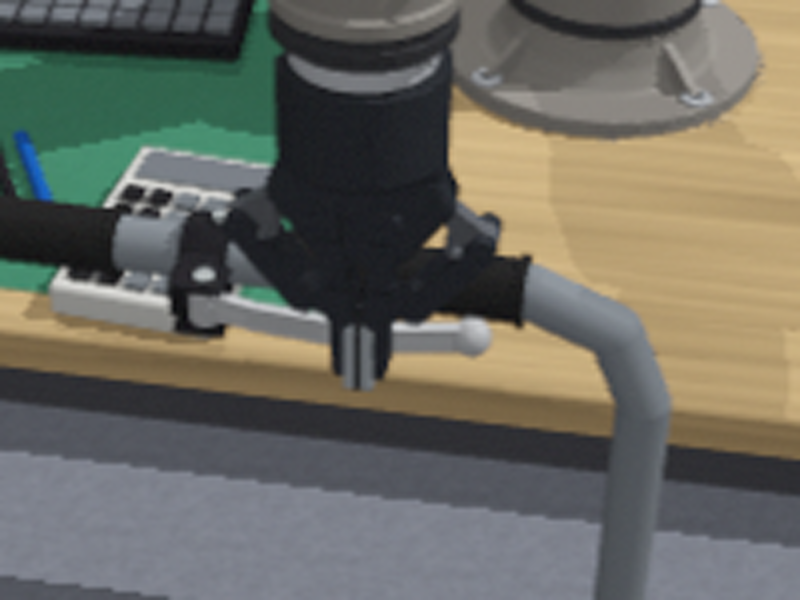

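```bash
python3 - <<'E'
from h import *
f=grab_frame("scene")
for p in[(333.75,234.5),(335.75,230.5),(338.75,224.25)]:
    print(atz(f,np.array(p)/[640,480],.15))
for n in("blade_tip","blade_face","bracket"):
    q=pinpoint(n,"scene")
    for k in q[:2]: print(n,k["confidence"],np.array(k["point"])*[640,480],atz(f,k["point"],.15))
o=r.get_obs();print(o["clock"],o["tcp_pos"],o["contact_force"],o["moment"]);print(np.round(R.from_rotvec(o["orientation"]).as_matrix(),4))
E
```

```text
[ 0.57965217 -0.03197356  0.15      ]
[ 0.56728285 -0.02990752  0.15      ]
[ 0.54747157 -0.02682432  0.15      ]
blade_tip 0.84 [337.792 226.992] [ 0.55612179 -0.02752664  0.15      ]
blade_tip 0.66 [265.088 203.424] [ 0.50702107 -0.18014857  0.15      ]
blade_face 0.72 [319.424 223.2  ] [ 0.55090153 -0.06332999  0.15      ]
blade_face 0.72 [339.904 225.6  ] [ 0.55119032 -0.02415122  0.15      ]
bracket 0.7 [273.024 198.912] [ 0.48885393 -0.16826471  0.15      ]
8.0 [ 0.56892132 -0.07813988  0.13365311] [12.68258129  2.6779242  -8.4693282 ] [ 0.45144173 -2.74144003 -0.06375024]
[[ 6.7e-03  2.0e-04 -1.0e+00]
 [ 6.0e-04 -1.0e+00 -2.0e-04]
 [-1.0e+00 -6.0e-04 -6.7e-03]]
```

apply_moves --pt "0 0 0 0.5 0 0 0" --pt "0 0 0 1 0 0 0" --pt "0 0 0 1 0 0 0" --pt "0 0 0 1 0 0 0"

```text
clock: 8.4
tcp_pos: [0.5688, -0.0781, 0.1337]
orientation: [-2.231, -0.001, 2.212]
contact_force: [15.1, 2.3, -10.5]
grip_width: -0.0002
```

```bash
python3 - <<'E'
from h import *
f=grab_frame("scene"); im=f["pixels"][:,:,::-1]
cv2.imwrite("pics/scene6.png",cv2.resize(im[140:290,220:420],(800,600),interpolation=cv2.INTER_CUBIC))
o=r.get_obs();print(o["clock"],o["tcp_pos"],o["contact_force"],o["moment"]);print(np.round(R.from_rotvec(o["orientation"]).as_matrix(),4))
a=cv2.imread("pics/scene5.png");b=cv2.imread("pics/scene6.png");print(np.abs(a.astype(int)-b)[300:380,400:500].mean())
E
```

```text
8.45 [ 0.56877129 -0.07812036  0.13371313] [15.02793163  1.86531349 -9.21708558] [ 0.43529814 -3.35112103 -0.09388335]
[[ 8.5e-03  3.0e-04 -1.0e+00]
 [ 7.0e-04 -1.0e+00 -3.0e-04]
 [-1.0e+00 -7.0e-04 -8.5e-03]]
1.6754166666666668
```

View pics/scene6.png

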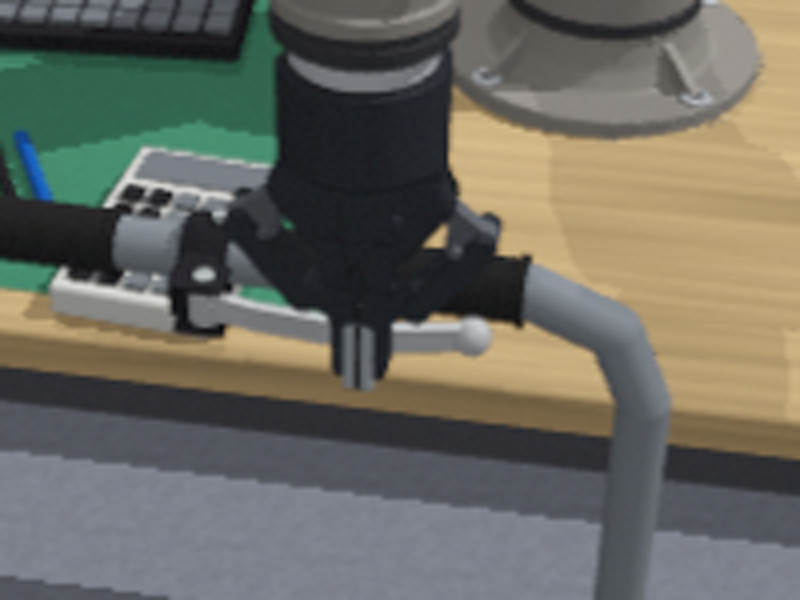

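```bash
python3 - <<'E'
from h import *
f=grab_frame("scene")
def ball(fn):
    im=cv2.imread(fn); g=im.min(2).astype(np.uint8); s=cv2.cvtColor(im,cv2.COLOR_BGR2HSV)[:,:,1]
    roi=np.zeros_like(g); roi[300:420,425:510]=1
    c=cv2.HoughCircles(cv2.GaussianBlur(g*roi,(5,5),0),cv2.HOUGH_GRADIENT,1,50,param1=80,param2=8,minRadius=13,maxRadius=26)
    return c[0][:2] if c is not None else None
for n in(3,4,5,6):
    for b in (ball(f"pics/scene{n}.png")):
        p=np.array([220+(b[0]+.5)/4-.5,140+(b[1]+.5)/4-.5]); print(n,b,[np.round(atz(f,p/[640,480],z),4) for z in (.15,)])
E
```

```text
3 [451.5 378.5  20.2] [array([ 0.5793, -0.0343,  0.15  ])]
3 [440.5 315.5  15.5] [array([ 0.5328, -0.0461,  0.15  ])]
4 [464.5 360.5  16.7] [array([ 0.5651, -0.0302,  0.15  ])]
5 [470.5 335.5  19.9] [array([ 0.5457, -0.0299,  0.15  ])]
6 [474.5 333.5  16.5] [array([ 0.5438, -0.0283,  0.15  ])]
```

apply_moves --pt "0 0 0 0.5 0 0 0" --pt "0 0 0 1 0 0 0" --pt "0 0 0 1.5 0 0 0" --pt "0 0 0 1.5 0 0 0" --pt "0 0 0 1.5 0 0 0" --pt "0 0 0 1.5 0 0 0" --pt "0 0 0 1.5 0 0 0" --pt "0 0 0 1.5 0 0 0" --pt "0 0 0 1.5 0 0 0" --pt "0 0 0 1.5 0 0 0" --pt "0 0 0 1.5 0 0 0" --pt "0 0 0 1.5 0 0 0" --pt "0 0 0 1.5 0 0 0" --pt "0 0 0 1.5 0 0 0"

```text
clock: 9.9
tcp_pos: [0.5686, -0.0781, 0.1338]
orientation: [-2.234, -0.001, 2.209]
contact_force: [19.3, 1.4, -13.8]
grip_width: 0.0002
```

```bash
python3 - <<'E'
from h import *
f=grab_frame("scene"); im=f["pixels"][:,:,::-1]
cv2.imwrite("pics/scene7.png",cv2.resize(im[200:260,300:380],(800,600),interpolation=cv2.INTER_CUBIC))
o=r.get_obs();print(o["clock"],o["tcp_pos"],o["contact_force"],o["moment"])
E
```

```text
9.95 [ 0.568551   -0.07805225  0.13380903] [ 21.01950089   1.79427637 -14.03857287] [ 0.35951629 -4.12896687 -0.06098696]
```

View pics/scene7.png

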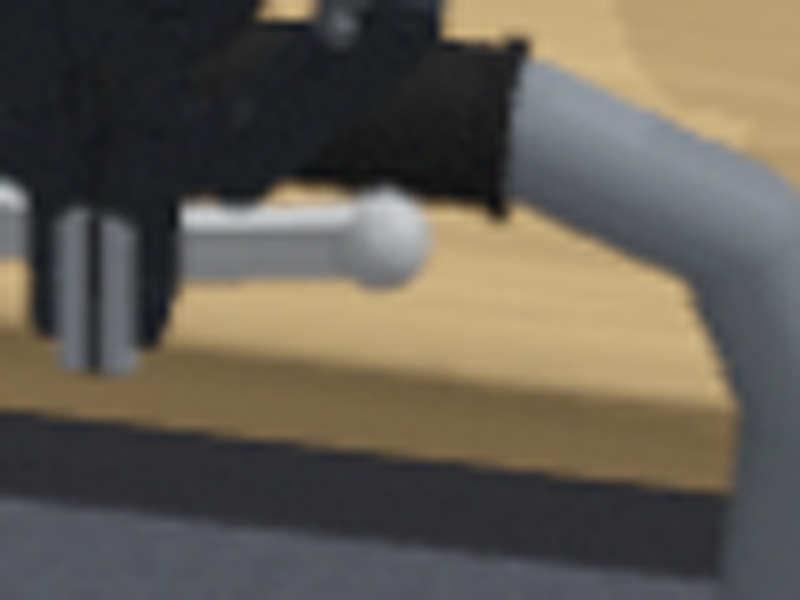

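apply_moves --pt "0 0 0 -0.5 0 0 0" --pt "0 0 0 -1 0 0 0" --pt "0 0 0 -2 0 0 0" --pt "0 0 0 -3 0 0 0" --pt "0 0 0 -4 0 0 0" --pt "0 0 0 -5 0 0 0" --pt "0 0 0 -6 0 0 0" --pt "0 0 0 -7 0 0 0" --pt "0 0 0 -8.5 0 0 0" --pt "0 0 0 -10 0 0 0" --pt "0 0 0 -11.5 0 0 0" --pt "0 0 0 -13 0 0 0" --pt "0 0 0 -14.5 0 0 0" --pt "0 0 0 -16 0 0 0" --pt "0 0 0 -17.5 0 0 0" --pt "0 0 0 -19 0 0 0" --pt "0 0 0 -20 0 0 0" --pt "0 0 0 -20 0 0 0"

```text
clock: 11.75
tcp_pos: [0.5832, -0.0785, 0.1332]
orientation: [-2.221, 0.0, 2.222]
contact_force: [1.5, -2.8, -0.4]
grip_width: 0.0001
```

apply_moves --pt "0 0 0 -1 0 0 0" --pt "0 0 0 -2 0 0 0" --pt "0 0 0 -3 0 0 0" --pt "0 0 0 -4 0 0 0" --pt "0 0 0 -5 0 0 0" --pt "0 0 0 -6 0 0 0" --pt "0 0 0 -7 0 0 0" --pt "0 0 0 -8 0 0 0" --pt "0 0 0 -9 0 0 0" --pt "0 0 0 -10 0 0 0" --pt "0 0 0 -12 0 0 0" --pt "0 0 0 -16 0 0 0" --pt "0 0 0 -22 0 0 0" --pt "0 0 0 -30 0 0 0" --pt "0 0 0 -40 0 0 0" --pt "0 0 0 -45 0 0 0" --pt "0 0 0 -45 0 0 0"

```text
clock: 13.45
tcp_pos: [0.6292, -0.0783, 0.1332]
orientation: [-2.222, -0.0, 2.221]
contact_force: [-0.5, 0.2, 0.0]
grip_width: 0.0
```

apply_moves --pt "0 -15 0 0 0 0 0" --pt "0 -40 0 0 0 0 0" --pt "0 -70 0 0 0 0 0" --pt "0 -100 0 0 0 0 0" --pt "0 -120 0 0 0 0 0" --pt "0 -130 0 0 0 0 0" --pt "0 -130 0 0 0 0 0" --pt "0 -130 0 0 0 0 0" --pt "0 -130 0 0 0 0 0"

```text
clock: 14.35
tcp_pos: [0.6274, -0.0785, 0.2618]
orientation: [-2.218, 0.0, 2.224]
contact_force: [-1.0, -0.7, 0.4]
grip_width: 0.0001
```

```bash
python3 - <<'E'
from h import *
F={}
for c in("scene","top"):
    f=grab_frame(c);F[c]=f; im=f["pixels"][:,:,::-1]
    cv2.imwrite(f"pics/{c}8.png",im)
for n in("blade_tip","bottle","tape_roll","calculator"):
    q=pinpoint(n,"scene")
    for k in q[:1]: print(n,k["confidence"],np.array(k["point"])*[640,480])
a=cv2.imread("pics/scene0.png").astype(int);b=cv2.imread("pics/scene8.png").astype(int)
d=np.abs(a-b).mean(2)
for nm,(y0,y1,x0,x1) in dict(ball=(228,246,320,345),bottle=(250,345,140,190),tape=(300,360,225,290),calc=(178,222,234,250)).items(): print(nm,d[y0:y1,x0:x1].mean())
o=r.get_obs();print(o["clock"],o["tcp_pos"],o["contact_force"],o["qvel"])
E
```

```text
blade_tip 0.41 [172.928 333.12 ]
bottle 0.79 [171.2 331.2]
tape_roll 0.93 [256.704 337.2  ]
calculator 0.87 [262.4  203.52]
ball 6.732592592592593
bottle 6.7026666666666666
tape 5.616581196581197
calc 3.8304924242424248
14.65 [ 0.62808907 -0.07850236  0.26280684] [ 0.76420483  0.58387457 -0.03483943] [ 1.23578691e-03 -2.69941153e-03 -3.53547743e-06 -2.82013834e-03
  2.27317646e-04  5.95959976e-04  4.47125858e-04]
```

View pics/scene8.png

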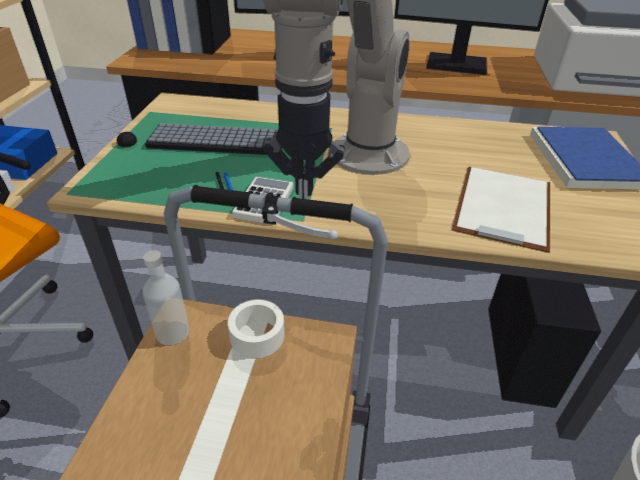

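The lever ball is back at about (333, 235), where it was at the start. The bottle, tape roll and calculator are unmoved, and the fingers are well clear above the lever.

```bash
python3 -c "
from bench import r
print(r.hand_in())"
```

```text
the job is handed in; nothing more can be done
None
```

I pressed the brake lever in with the side of the shut fingers until it stopped firmly. I held it there for about 2 s at 13–21 N (about 1 s of that at 19–21 N). I then eased it out at 10–15 mm/s and lifted clear; the job was handed in at about 14.7 s.

**Lever at its stop:** the ball had moved in 32–35 mm, which puts the lever at roughly 0.26–0.28 rad. That is only a little above the 0.25 rad needed, and the image error is about 0.01 rad.

**Last checks:**
- **Lever:** in the final picture the ball is back where it started, by eye. The blade-tip detector gave no useful answer there: it returned a low-confidence point on the bottle.
- **Bystanders:** the bottle and tape roll are within about 1 px of their starting positions. The calculator's detections scatter by a few pixels, as they already did before the arm moved, and it looks unmoved.
- **Robot:** the wrist force at the end is only noise, so it is touching nothing.

**What disagreed:**
- **Stiffness:** the stop felt stiffer than described, about 15 N/mm at the tool against the stated 4 N/mm.
- **Downward force:** a downward force of about two thirds of the push came with it. I took this as friction on the blade. From the geometry and the measured moments I found no sign of contact with the handlebar or bracket, but I had no direct check of that.

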